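# Clamp the hook rail with the knob under the shelf

### The job

Slide the steel hook rail on the white shelf fully home into the corner of the aluminium fence, flat against both of its walls. Then tighten the black knob under the shelf's front edge so that its cam holds the rail there: turn it until you clearly feel the cam bite, about 10 N more at the end of the wing than it takes to turn it freely, without forcing anything. Let go of everything and leave the other things alone.

Things in the scene. Friction and masses are not known exactly. Their poses are not given: they have to be found in the camera images.
- shelf: white metal shelf riser, fixed on the table: board 200 (x) x 460 (y) x 10 mm, its top 140 mm above the table; origin on the table under the board's centre; x points away from the robot, the front edge (x = -100 mm) faces the robot; legs at the corners
- clamp_knob: black knob under the board: hub 34 mm across with one wing. Origin on its vertical axis at the height of the board's top, at x = -80, y = 0 mm of the shelf; hub z = -38 to -12 mm. The wing lies along this body's -x. Tighten counter-clockwise seen from above (yaw grows). Turning freely takes 0.6 N m (6 to 7 N near the wing's end); it stays where it is left; travel ends 1.4 rad past straight out
- wing_end (a point): middle of the outer end of the knob's flat black wing, 100 mm from the axis, 25 mm below the board's top; the wing is 12 mm wide and 18 mm tall (z -34 to -16 mm from the board's top) and sticks out under the front edge; at the start it points 0.45 to 0.7 rad to the shelf's +y side of straight out, and is pushed towards -y to tighten
- fence: fixed aluminium corner fence on the board, walls 6 mm thick, 14 mm high; origin at the inner corner, at the height of the board's top. Rear wall: 95 mm along -y, inner face at x = 0. End wall: 30 mm along -x, inner face at y = 0. Same yaw as the shelf; its place on the shelf differs by some millimetres each time
- hook_rail: loose steel hook rail, 0.35 to 0.7 kg, standing on the board: foot plate 46 (x) x 120 (y) x 8 mm, origin at the centre of its underside. Fully home the origin lies at x = -23, y = -60 mm in the fence's frame, same yaw; the cam then faces the middle of the plate's front, 4 mm or more away while the knob is open. Over 70 N against the fence bends it
- rail_bar (a point): middle of the rail's round bar, the place to grip: 10 mm thick, 170 mm long along the rail's y, at x = +10, z = 84 mm in the rail's frame, on posts at y = -54 and +54 mm. Hooks at y = -70, -33, 33, 70 mm reach to x = -11 mm and down to z = 57 mm
- bowl: green ceramic egg-shaped bowl, 100 mm wide, 70 mm high, on the table; origin under its centre; leave alone
- tin: aluminium screw-top tin, 63 mm wide, 44 mm high, on the shelf; leave alone
- case: dark sunglasses case 58 x 150 x 36 mm on the shelf behind the fence; leave alone
- keys: two brass keys on the table, about 70 mm across; leave alone
- spindle_top (a point): top end of the knob's spindle, 16 mm above the board's top; here sits the knob's round steel cam, 28 mm across, 12 mm high, its centre 12 mm off the axis. Tightening moves it away from the robot against the rail's plate. It bites anywhere from 0.1 rad before to 0.8 rad past straight out; then each 10 N of clamping adds 0.2 to 0.3 N m. 15 N or more holds, over 70 N bends the fence
There are look-alikes about, which are no part of the job. There is more than one size of the hook_rail; the job needs the middle-sized.

How it is judged:
By the outcome, as a careful person would: the job done as asked, in the order asked, and still so for the second after the job is handed in, with the robot touching nothing.
It also fails if it takes over 72 s, if anything falls off the work surface, if the arm or the gripper's body presses on something with over 40 N, if the wrist force passes 120 N, or if a joint passes its speed limit or range.

### The arm

A 6-joint arm with a two-finger parallel gripper is mounted at the origin on the work surface. World frame = base frame: x ahead of the robot, y to its left, z up, the work surface at z = 0. Lengths are in mm, angles in rad, forces in N, time in s.
With the tool pointing down it reaches from about 325 to 850 mm from the base axis. Payload 15.5 kg.
Tool frame: the origin (TCP) lies on the front face of the gripper's body, between the roots of the fingers; the fingertips stand 78 mm ahead of it and the grasp point (between the pads) lies 60 mm ahead of it; z points along the fingers, y is the line along which they close (so a half turn about z gives the same grasp; the last joint's range is limited). The gripper opens to 91 mm and grips with 3 to 60 N. Pads are 32 mm wide; open, the fingers measure 118 mm over their backs; the gripper's body (76 mm by 178 mm) begins 60 mm behind the grasp point.
Start: joints at [1.109, 0.494, 1.345, -0, 1.302, -0.096], TCP at [223.556, 583.652, 292.215] pointing down, gripper open.
Joint ranges: [-2.91, 2.91], [-0.82, 2.16], [0.22, 2.67], [-1.22, 4.37], [0.12, 2.79], [-3.08, 3.08]. Speed limits (rad/s): [1.89, 1.89, 2.57, 3.01, 3.01, 3.01].

### API

Orientations are given as a unit quaternion [w, x, y, z].
In Python, from cell import env gives the robot as it stands.
- The arm moves only by the tool send_rows, never from a script. Its argument "increments" is a list of rows, each a list of 7 numbers: the shift along the tool's x, y, z in mm, then the turn, a rotation vector about the tool's x, y, z in rad, then the opening, from -1 (shut) to 1 (fully open), so that 0 is half open. A call has 1 to 10 rows; each row is the pose to reach, as a shift and turn from the pose commanded when the call began, along the tool's axes at that moment; what a row does not reach only later rows make up. A row lasts 1/8 s, in which the tool goes at most 62.5 mm and 10.7 degrees, less where a joint would pass 70% of its speed; a pose out of reach is approached as far as the arm can. A call with a gripper value outside its range is refused whole. The fingers move at their own pace and stop on an object; "grip_force" is the grip in N (left out, the last holds). Time passes only in rows, so rows that repeat a pose let the fingers close. It gives the time, the measured TCP pose, the force, the opening and the grip force at its end, in the units of the state.
- env.state(): the state, without advancing time (a new reading comes with each control period).
- env.capture(name): name is "side" or "top" or "wrist"; returns (picture, depth): 384x512x3 uint8, red, green, blue; 384x512 float32, mm along the optical axis (not along the pixel's ray), 0 where there is no reading.
- env.calibration(name): a dict with "vfov" (degrees; the focal length in pixels is half the picture's height over the tangent of half this angle, whatever the lens; pixels are square), "cx", "cy" (the principal point, pixels), "T" (4x4, takes a point from camera to world coordinates). Camera axes: x right, y down, z forward; pixel columns grow to the right and rows downward; lengths in mm; the calibration is good to about 2 mm. A picture is of the moment at which its call begins: read the wrist's pose just before it. calibration takes no time and is no camera call; for the wrist camera it gives the pose at the moment of the call.
- env.job_done(): hands the job in; it is judged then, once.
The state is a dict: "t": time; "q": joint angles; "joint_vel": joint speeds; "joint_torque": joint torques, N m; "tool_pos": TCP position; "eef_rot": TCP orientation; "force": force on the tool from outside, world axes, zero at the start; "ft_torque": the same for the moment, N m; "grip_width": finger opening in mm; "grip_force": force on a finger pad.
Only numpy, scipy, OpenCV 4.12 (cv2) and the standard library are available. Lean on these libraries where they do the work, as an engineer would, in place of code of your own. Each camera call takes 0.05 s, during which the arm holds its last target. There are 200 camera calls.

## Working session

There is one attempt and no reset: what is moved stays moved. The work goes in short steps, Python scripts to look and compute and a tool call to move; the robot and the scene stay as the last step left them, time stands still between calls to the robot, and variables do not carry over. Pictures are saved under pics/ and viewed, at most 10 in all, crops included, and the job is handed in when it is done.

Besides the shell and the picture viewer there is one more tool, called as name(argument=value, ...) on one line, values as JSON. send_rows: Moves the arm, as the interface text tells. Its arguments: {"type":"object","properties":{"increments":{"type":"array","items":{"type":"array","items":{"type":"number"}}},"grip_force":{"type":"number"}},"required":["increments"]}

```bash
mkdir -p pics; cat > h.py <<'E'
import numpy as np, cv2
from cell import env
def K(n):
    c=env.calibration(n); f=192/np.tan(np.radians(c['vfov'])/2); return f,c['cx'],c['cy'],np.array(c['T'])
def cloud(n,d):
    f,cx,cy,T=K(n); v,u=np.mgrid[:384,:512]
    P=np.stack([(u-cx)/f*d,(v-cy)/f*d,d,np.ones_like(d)],-1)
    return (P@T.T)[...,:3]
def ray(n,u,v,z):
    f,cx,cy,T=K(n); r=T[:3,:3]@np.array([(u-cx)/f,(v-cy)/f,1]); o=T[:3,3]
    return o+r*(z-o[2])/r[2]
def cap(n,tag):
    p,d=env.capture(n); cv2.imwrite(f'pics/{tag}.png',p[...,::-1]); np.savez(f'pics/{tag}.npz',p=p,d=d,P=cloud(n,d)); return p,d
E
python3 - <<'E'
from h import *
a,_=cap('top','top0'); b,_=cap('side','side0')
s=env.state(); print(s)
for n in('top','side','wrist'): print(n,env.calibration(n))
E
```

```text
{'t': 0.1, 'q': array([ 1.10953805e+00,  4.94140374e-01,  1.34609637e+00, -1.77932932e-05,
        1.30253289e+00, -9.55374782e-02]), 'joint_vel': array([ 0.00146127, -0.00052136, -0.00181238,  0.00218653, -0.00033609,
       -0.00030051]), 'joint_torque': array([ 2.15750581e-03, -8.80225253e+01, -3.82543409e+01,  7.11054169e-02,
        4.83289955e-02, -5.15652425e-05]), 'tool_pos': array([223.41230302, 583.40583112, 291.67662005]), 'eef_rot': array([-1.53478309e-04,  1.81840666e-01,  9.83327832e-01, -5.68184617e-04]), 'force': array([-0.44575445, -0.02949432,  0.10658715]), 'ft_torque': array([0.03344641, 0.04209809, 0.02334488]), 'grip_force': 0.0, 'grip_width': 91.1815888635644}
top {'vfov': 42.04947258794411, 'cx': 262.8019153727634, 'cy': 187.48173447261644, 'T': array([[-2.73503511e-02, -9.97067188e-01,  7.14771399e-02,
         4.37481136e+02],
       [-9.99621714e-01,  2.70730672e-02, -4.84543585e-03,
         5.17741930e+01],
       [ 2.89611969e-03, -7.15826254e-02, -9.97430469e-01,
         1.83649496e+03],
       [ 0.00000000e+00,  0.00000000e+00,  0.00000000e+00,
      
[... 187 characters left out ...]
826e+02],
       [-4.28329161e-01, -5.06139970e-01,  7.48569610e-01,
        -8.67500408e+02],
       [-3.98093403e-03, -8.27344405e-01, -5.61680860e-01,
         8.44121617e+02],
       [ 0.00000000e+00,  0.00000000e+00,  0.00000000e+00,
         1.00000000e+00]])}
wrist {'vfov': 63.428682442050885, 'cx': 255.87087976305062, 'cy': 188.19402999839434, 'T': array([[ 3.58315669e-01,  8.95552727e-01,  2.63809013e-01,
         1.48935534e+02],
       [ 9.33599566e-01, -3.43314252e-01, -1.02602021e-01,
         6.13082208e+02],
       [-1.31612533e-03,  2.83055892e-01, -9.59102513e-01,
         3.84327362e+02],
       [ 0.00000000e+00,  0.00000000e+00,  0.00000000e+00,
         1.00000000e+00]])}
```

View pics/top0.png

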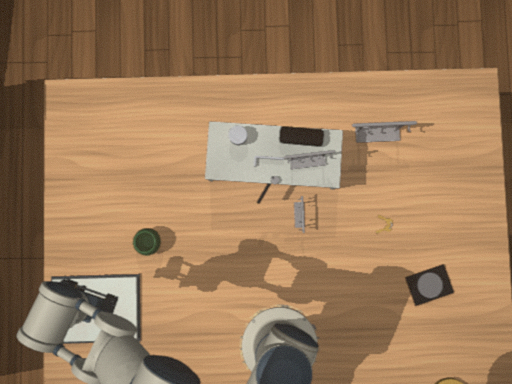

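View pics/side0.png

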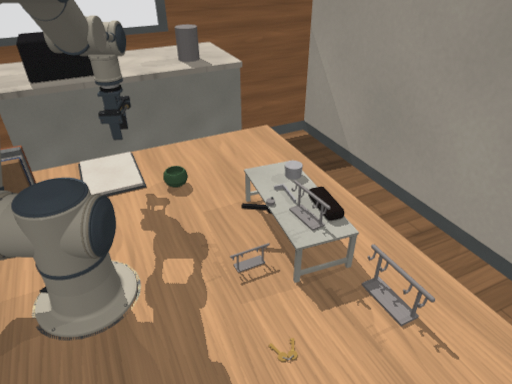

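Top view: three rails: the small one at (300,213) on the table, the large one at (380,130) on the table, and one on the shelf at (308,160), which fits (on the board, mid-size). The wing runs from (275,180) to (260,202) and the case is at (302,136). I'll confirm with an enlarged crop and measure coarsely.

```bash
python3 - <<'E'
from h import *
z=np.load('pics/top0.npz');p,P=z['p'],z['P']
m=((abs(P[...,2]-140)<8)&(P[...,0]>350)).astype(np.uint8); m[:100]=0;m[:, :190]=0;m[:,360:]=0
m=cv2.morphologyEx(m,cv2.MORPH_OPEN,np.ones((3,3)))
c=max(cv2.findContours(m,0,2)[0],key=cv2.contourArea)
Q=P[c[:,0,1],c[:,0,0],:2].astype(np.float32)
print(cv2.minAreaRect(Q)); r=cv2.minAreaRect(c); print(cv2.boxPoints(r))
for q in cv2.boxPoints(r): print(ray('top',*q,140))
# rail bar points z>205
b=(P[...,2]>212)&(P[...,2]<260)&(m|1).astype(bool); b[:110]=0;b[200:]=0;b[:,:200]=0;b[:,345:]=0
v,u=np.nonzero(b);print(len(v),u.min(),u.max(),P[b].min(0),P[b].max(0),P[b].mean(0)); print(cv2.fitLine(P[b][:,:2].astype(np.float32),2,0,.01,.01).T)
for uv in((275,180),(260,202)): print(ray('top',*uv,115))
cv2.imwrite('pics/crop0.png',cv2.resize(p[110:235,195:355,::-1],None,fx=4.8,fy=4.8,interpolation=cv2.INTER_CUBIC))
E
```

```text
((672.6770629882812, 4.65618896484375), (460.1084899902344, 200.826416015625), 84.57188415527344)
[[204.35184 178.8521 ]
 [208.16324 120.91863]
 [342.43735 129.75246]
 [338.62595 187.68591]]
[593.93515871 241.85060012 140.        ]
[793.41012285 224.96778567 140.        ]
[ 750.3646882  -235.35244505  140.        ]
[ 551.34664337 -214.63476407  140.        ]
163 283 334 [ 631.58991065 -191.4456413   213.33916316] [669.82254847 -24.21552324 239.85251706] [ 657.2692683  -108.71422009  228.2331808 ]
[[ 9.5085949e-02 -9.9546909e-01  6.5726929e+02 -1.0871422e+02]]
[5.85636982e+02 5.23199350e-01 1.15000000e+02]
[510.94120433  54.44095246 115.        ]
```

View pics/crop0.png

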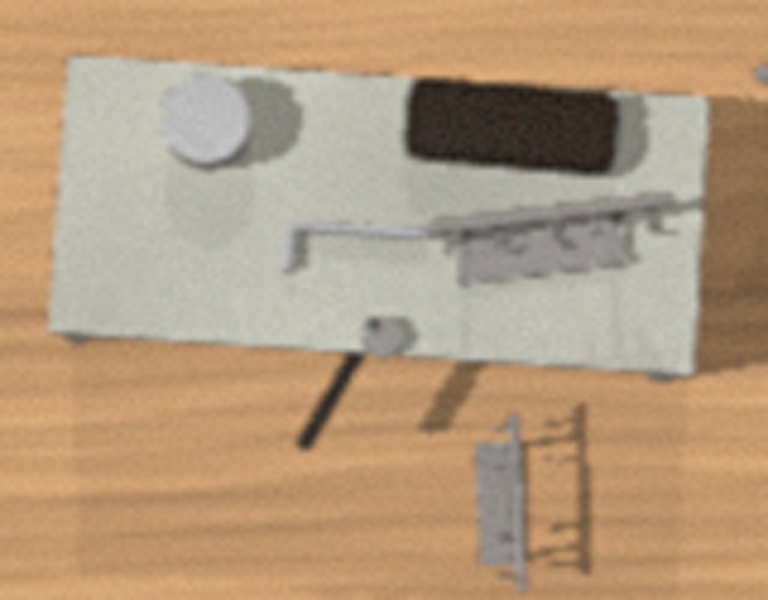

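The crop confirms it: fence corner at crop (300,232), mid-size rail on the board beside it with yaw about +0.19 rad to the shelf, cam at (388,335), wing end at (303,445). Next I'll go above for a near look.

```bash
cat >> h.py <<'E'
from scipy.spatial.transform import Rotation as R
def goto(x,y,z,yaw,tilt=None):
    "print shift+rotvec in tool axes to a tool-down pose whose tool x has this world yaw"
    s=env.state(); q=s['eef_rot']; A=R.from_quat([q[1],q[2],q[3],q[0]])
    c,n=np.cos(yaw),np.sin(yaw)
    B=R.from_matrix(np.array([[c,n,0],[n,-c,0],[0,0,-1]]))
    print('goto',np.round(A.inv().apply(np.array([x,y,z])-s['tool_pos']),1),np.round((A.inv()*B).as_rotvec(),4),'F',np.round(s['force'],1),'t',s['t'])
E
python3 -c "
from h import *
goto(620,-30,430,1.476)"
```

```text
goto [-589.7 -431.2 -137.9] [-1.1000e-03  7.0000e-04  1.2999e+00] F [-0.4 -0.   0.1] t 0.1
```

send_rows(increments=[[-50, -30, -40, 0, 0, 0.1, 1], [-590, -431, -138, 0, 0, 1.3, 1], [-590, -431, -138, 0, 0, 1.3, 1], [-590, -431, -138, 0, 0, 1.3, 1], [-590, -431, -138, 0, 0, 1.3, 1], [-590, -431, -138, 0, 0, 1.3, 1], [-590, -431, -138, 0, 0, 1.3, 1], [-590, -431, -138, 0, 0, 1.3, 1], [-590, -431, -138, 0, 0, 1.3, 1], [-590, -431, -138, 0, 0, 1.3, 1]])

```text
t: 1.35
tool_pos: [554.9, 72.0, 411.8]
eef_rot: [-0.0, 0.74, 0.673, -0.0]
force: [1.4, 1.3, -0.5]
grip_width: 90.9
grip_force: 0.0
```

```bash
python3 -c "
from h import *
goto(620,-30,430,1.476)"
```

```text
goto [-95.4  74.5 -18.3] [-0.0003 -0.     -0.0004] F [ 1.4  1.3 -0.5] t 1.35
```

send_rows(increments=[[-95, 74, -18, 0, 0, 0, 0.2], [-95, 74, -18, 0, 0, 0, 0.2], [-95, 74, -18, 0, 0, 0, 0.2], [-95, 74, -18, 0, 0, 0, 0.2]])

```text
t: 1.85
tool_pos: [618.5, -27.5, 429.0]
eef_rot: [-0.001, 0.74, 0.673, -0.0]
force: [-0.3, 0.4, -0.1]
grip_width: 55.7
grip_force: 0.0
```

```bash
python3 -c "
from h import *
goto(620,-30,430,1.476)
p,d=cap('wrist','w1')
cv2.imwrite('pics/w1b.png',cv2.resize(p[...,::-1],None,fx=1.56,fy=1.56,interpolation=cv2.INTER_CUBIC))"
```

```text
goto [-2.4  1.7 -1. ] [-0.0012 -0.0003 -0.0007] F [-0.3  0.4 -0.1] t 1.85
```

View pics/w1b.png

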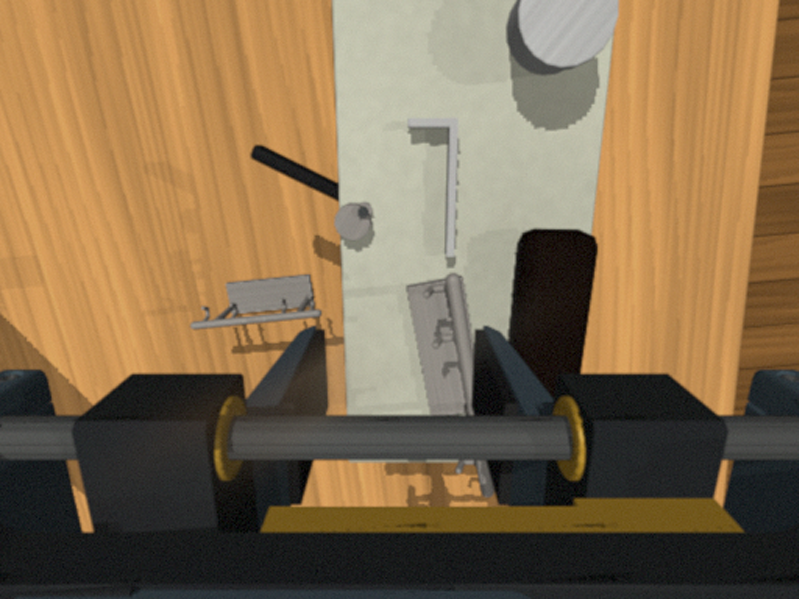

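The wrist view (enlarged) shows the fence inner corner at (448,127), rear wall ending at (447,257), plate front edge from (407,286) to (428,415), bar top end at (455,280), and wing end at (260,153).

```bash
python3 - <<'E'
from h import *
r=lambda u,v,z:np.round(ray('wrist',u/1.5625-.2,v/1.5625-.2,z),1)
for n,u,v,z in[('corner in',448,127,154),('end wall tip in',408,127,154),('rear wall end in',446,255,154),('plate NF',407,286,148),('plate SF',428,415,148),('bar end',454,280,229),('wing end',257,153,124),('wing base',338,192,115),('board front hi',334,5,140),('board front lo',347,410,140),('board back',613,100,140),('board back lo',597,225,140),('cam left',334,222,156),('cam right',372,222,156),('cam cen',354,222,156)]: print(n,r(u,v,z))
P=np.load('pics/w1.npz')['P']
def pts(z0,z1,u0,u1,v0,v1):
    S=P[int(v0/1.5625):int(v1/1.5625),int(u0/1.5625):int(u1/1.5625)].reshape(-1,3); return S[(S[:,2]>z0)&(S[:,2]<z1)]
s=np.array([np.cos(-.0947),np.sin(-.0947)]);t=np.array([-s[1],s[0]])
c0=np.array([672.7,4.7])
def fr(S): D=S[:,:2]-c0; return np.round([np.percentile(D@s,[1,50,99]),np.percentile(D@t,[1,50,99])],1)
print('rear',fr(pts(150,160,436,466,140,262)),'end',fr(pts(150,160,400,465,110,127)))
b=pts(205,240,435,480,270,420);print(len(b),b.mean(0) ,np.percentile(b[:,2],[5,50,95]));
print(cv2.fitLine(b[:,:2].astype(np.float32),2,0,.01,.01).T)
f=pts(142,152,400,460,278,420);print('plate',len(f),f.min(0),f.max(0))
E
```

```text
corner in [661.8  67.2 154. ]
end wall tip in [633.2  69.9 154. ]
rear wall end in [654. -26. 154.]
plate NF [621.7 -49.5 148. ]
plate SF [ 629.2 -166.7  148. ]
bar end [652.2 -26.  229. ]
wing end [513.7  63.2 124. ]
wing base [572.1  26.6 115. ]
board front hi [589.4 155.6 140. ]
board front lo [ 558.5 -159.7  140. ]
board back [784.8  74.9 140. ]
board back lo [774.9 -16.3 140. ]
cam left [571.6   7.7 156. ]
cam right [600.1   5.  156. ]
cam cen [586.6   6.3 156. ]
rear [[-15.7 -12.7  -9.6]
 [-33.   11.6  52.5]] end [[-45.4 -27.5  -9.7]
 [ 62.2  64.4  66.5]]
793 [653.89406739 -64.31770656 227.30895475] [212.97068514 228.52321713 230.12850351]
[[ 5.8487948e-02 -9.9828809e-01  6.5389404e+02 -6.4317703e+01]]
plate 1873 [ 605.52359269 -169.35912364  142.01621554] [658.27250864 -47.1000025  150.94911922]
```

Home bar position comes to about (643.8, 9.3), yaw -0.094; bar now at about (658,-108), yaw +0.062, z 224 (depth agrees).

```bash
python3 -c "
from h import *
goto(658,-108,330,1.633)"
```

```text
goto [-77.1  47.3  99.2] [-0.001  -0.0004 -0.1567] F [ 0.3  0.8 -0.4] t 1.9
```

send_rows(increments=[[-38, 24, 50, 0, 0, -0.08, 0.2], [-77, 47, 99, 0, 0, -0.157, 0.2], [-77, 47, 99, 0, 0, -0.157, 0.2], [-77, 47, 99, 0, 0, -0.157, 0.2], [-77, 47, 99, 0, 0, -0.157, 0.2]])

```text
t: 2.52
tool_pos: [658.5, -107.4, 332.4]
eef_rot: [0.001, 0.685, 0.729, 0.001]
force: [0.5, -0.3, 0.7]
grip_width: 54.9
grip_force: 0.0
```

```bash
python3 -c "
from h import *
goto(658,-108,284,1.633)
p,d=cap('side','s2'); q,_=cap('wrist','w2')
a=cv2.resize(p[150:270,230:390,::-1],None,fx=2.5,fy=2.5,interpolation=2); b=cv2.resize(q[...,::-1],(400,300))
cv2.imwrite('pics/v2.png',np.hstack([a,b]))"
```

```text
goto [-0.6 -0.6 48.4] [0.0023 0.0005 0.0007] F [ 0.5 -0.3  0.7] t 2.525
```

View pics/v2.png

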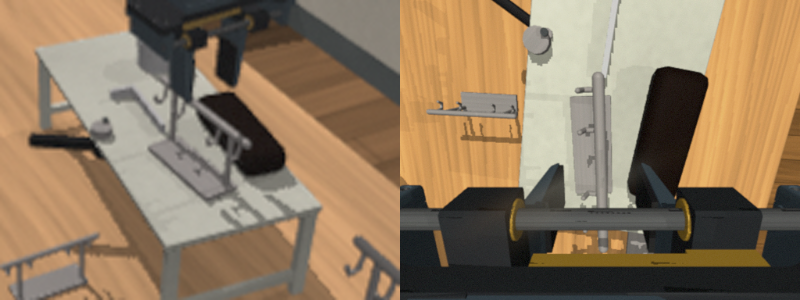

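The wrist view shows the bar vertical at column 600, centred between the fingers (550 and 650). I'll descend and grip.

send_rows(increments=[[0, 0, 24, 0, 0, 0, 0.2], [0, 0, 46, 0, 0, 0, 0.2], [0, 0, 46, 0, 0, 0, 0.2], [0, 0, 46, 0, 0, 0, -1], [0, 0, 46, 0, 0, 0, -1], [0, 0, 46, 0, 0, 0, -1], [0, 0, 46, 0, 0, 0, -1], [0, 0, 46, 0, 0, 0, -1]], grip_force=40)

```text
t: 3.62
tool_pos: [658.4, -108.8, 284.7]
eef_rot: [0.0, 0.685, 0.729, 0.0]
force: [-0.1, -0.1, -4.2]
grip_width: 9.0
grip_force: 40.0
```

```bash
python3 -c "
from h import *
goto(638.5,4,285,1.477)"
```

```text
goto [113.8 -12.9  -0.3] [3.000e-04 1.000e-04 1.558e-01] F [-0.1 -0.1 -4.2] t 3.625
```

```bash
python3 -c "
from h import *
goto(629.1,-105.7,284.7,1.477)"
```

```text
goto [  4.9 -29.1   0. ] [3.000e-04 1.000e-04 1.558e-01] F [-0.1 -0.1 -4.2] t 3.625
```

send_rows(increments=[[1, -7, 0, 0, 0, 0.04, -1], [2.5, -15, 0, 0, 0, 0.08, -1], [4, -22, 0, 0, 0, 0.12, -1], [5, -29, 0, 0, 0, 0.156, -1], [5, -29, 0, 0, 0, 0.156, -1], [5, -29, 0, 0, 0, 0.156, -1]])

```text
t: 4.38
tool_pos: [629.6, -105.7, 285.1]
eef_rot: [0.001, 0.739, 0.673, 0.0]
force: [2.6, -0.8, 6.8]
grip_width: 9.3
grip_force: 40.0
```

```bash
python3 -c "
from h import *
goto(639.7,5.8,284.7,1.477)
p,d=cap('wrist','w3')
cv2.imwrite('pics/w3b.png',cv2.resize(p[:260,150:400,::-1],None,fx=2.2,fy=2.2,interpolation=cv2.INTER_CUBIC))"
```

```text
goto [111.9  -0.4   0.4] [0.0014 0.0002 0.0003] F [ 2.6 -0.8  6.8] t 4.375
```

View pics/w3b.png

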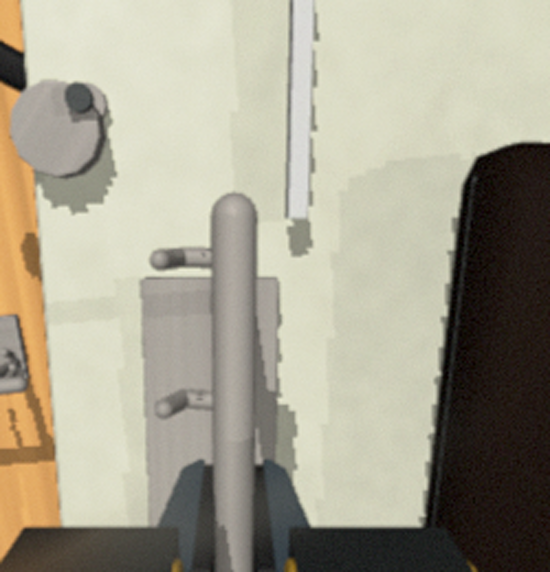

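The plate's right edge (col 277) clears the rear wall (col 288) by about 4 mm and the cam (col 105) well. I'll slide along +y.

send_rows(increments=[[20, 0, 0, 0, 0, 0, -1], [40, 0, 0, 0, 0, 0, -1], [60, 0, 0, 0, 0, 0, -1], [80, 0, 0, 0, 0, 0, -1], [95, 0, 0, 0, 0, 0, -1], [106, 0, 0, 0, 0, 0, -1], [110, 0, 0, 0, 0, 0, -1], [110, 0, 0, 0, 0, 0, -1]])

```text
t: 5.42
tool_pos: [639.4, 4.4, 284.6]
eef_rot: [-0.0, 0.74, 0.673, 0.0]
force: [0.4, 2.2, -0.3]
grip_width: 9.3
grip_force: 40.0
```

```bash
python3 -c "
from h import *
goto(643.8,9.3,284.7,1.477)
p,d=cap('wrist','w4'); p2,_=cap('side','s4')
a=cv2.resize(p[:260,130:400,::-1],(540,520),interpolation=2)
cv2.imwrite('pics/w4b.png',a)"
```

```text
goto [ 5.3  3.9 -0.1] [-0.0001 -0.0007 -0.0001] F [ 0.4  2.2 -0.3] t 5.425
```

View pics/w4b.png

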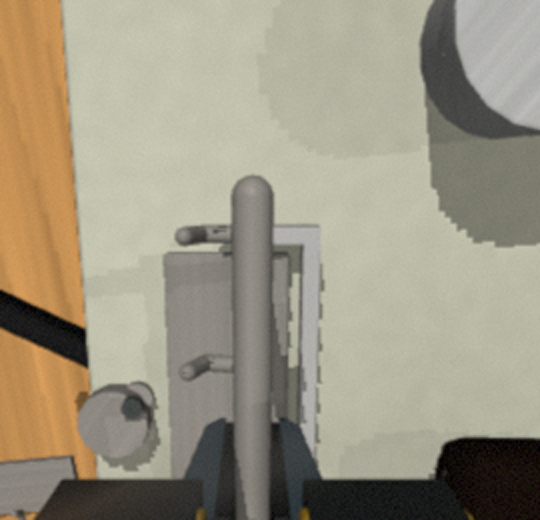

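Gaps: about 4 to 5 mm to the rear wall, about 3 mm to the end wall. Creeping in, +x first.

send_rows(increments=[[0, 1, 0, 0, 0, 0, -1], [0, 2, 0, 0, 0, 0, -1], [0, 3, 0, 0, 0, 0, -1], [0, 3, 0, 0, 0, 0, -1]])

```text
t: 6.02
tool_pos: [642.4, 3.6, 284.5]
eef_rot: [-0.0, 0.74, 0.673, -0.0]
force: [0.4, -0.3, -3.1]
grip_width: 8.8
grip_force: 40.0
```

send_rows(increments=[[0, 0.7, 0, 0, 0, 0, -1], [0, 1, 0, 0, 0, 0, -1]])

```text
t: 6.28
tool_pos: [643.4, 3.6, 284.6]
eef_rot: [-0.0, 0.74, 0.673, -0.0]
force: [-0.6, -0.3, -2.6]
grip_width: 9.0
grip_force: 40.0
```

send_rows(increments=[[0, 0.7, 0, 0, 0, 0, -1], [0, 1, 0, 0, 0, 0, -1]])

```text
t: 6.52
tool_pos: [644.2, 3.6, 284.4]
eef_rot: [-0.0, 0.74, 0.673, -0.0]
force: [-3.3, 0.4, -3.4]
grip_width: 8.8
grip_force: 40.0
```

send_rows(increments=[[0, 0.5, 0.5, 0, 0, 0, -1], [0, 0.5, 0.5, 0, 0, 0, -1]])

```text
t: 6.78
tool_pos: [644.9, 3.5, 284.4]
eef_rot: [0.0, 0.74, 0.673, 0.0]
force: [-4.4, 1.7, 2.6]
grip_width: 9.1
grip_force: 40.0
```

send_rows(increments=[[0, 0.5, 0, 0, 0, 0, -1], [0, 0.5, 0, 0, 0, 0, -1]])

```text
t: 7.02
tool_pos: [645.4, 3.4, 284.4]
eef_rot: [0.0, 0.74, 0.673, 0.0]
force: [-5.4, -0.5, 4.5]
grip_width: 9.2
grip_force: 40.0
```

send_rows(increments=[[1.5, -1, 0, 0, 0, 0, -1], [3, -1, 0, 0, 0, 0, -1], [3, -1, 0, 0, 0, 0, -1]])

```text
t: 7.4
tool_pos: [644.8, 6.0, 284.5]
eef_rot: [0.001, 0.74, 0.673, -0.0]
force: [-4.8, -5.2, 3.7]
grip_width: 9.1
grip_force: 40.0
```

send_rows(increments=[[1, 0, 0, 0, 0, 0, -1], [1, 0, 0, 0, 0, 0, -1]])

```text
t: 7.65
tool_pos: [644.9, 6.9, 284.5]
eef_rot: [0.001, 0.74, 0.673, -0.0]
force: [-4.7, -5.7, 4.1]
grip_width: 8.4
grip_force: 40.0
```

send_rows(increments=[[1, 0, 0, 0, 0, 0, -1], [1, 0, 0, 0, 0, 0, -1]])

```text
t: 7.9
tool_pos: [645.0, 7.8, 284.5]
eef_rot: [0.001, 0.74, 0.673, -0.0]
force: [-4.1, -4.8, 3.3]
grip_width: 9.3
grip_force: 40.0
```

send_rows(increments=[[1, 0, 0, 0, 0, 0, -1], [1, 0, 0, 0, 0, 0, -1]])

```text
t: 8.15
tool_pos: [645.2, 8.4, 284.7]
eef_rot: [0.001, 0.74, 0.673, -0.0]
force: [-4.9, -8.3, 5.6]
grip_width: 9.1
grip_force: 40.0
```

send_rows(increments=[[1, 0, 0, 0, 0, 0, -1], [1, 0, 0, 0, 0, 0, -1]])

```text
t: 8.4
tool_pos: [645.4, 8.9, 285.0]
eef_rot: [0.002, 0.74, 0.673, -0.0]
force: [-4.8, -12.8, 7.7]
grip_width: 9.1
grip_force: 40.0
```

send_rows(increments=[[1, 0, 0, 0, 0, 0, -1], [1, 0, 0, 0, 0, 0, -1]])

```text
t: 8.65
tool_pos: [645.6, 9.5, 285.2]
eef_rot: [0.002, 0.74, 0.673, -0.001]
force: [-5.3, -16.2, 11.2]
grip_width: 9.1
grip_force: 40.0
```

```bash
python3 -c "
from h import *
print(env.state()['force'],env.state()['ft_torque'])
p,d=cap('wrist','w5')
a=cv2.resize(p[80:240,180:320,::-1],(525,600),interpolation=2)
cv2.imwrite('pics/w5b.png',a)"
```

```text
[ -5.28979183 -16.22650224  11.17434448] [-3.02894249  1.23136877 -0.00434589]
```

View pics/w5b.png

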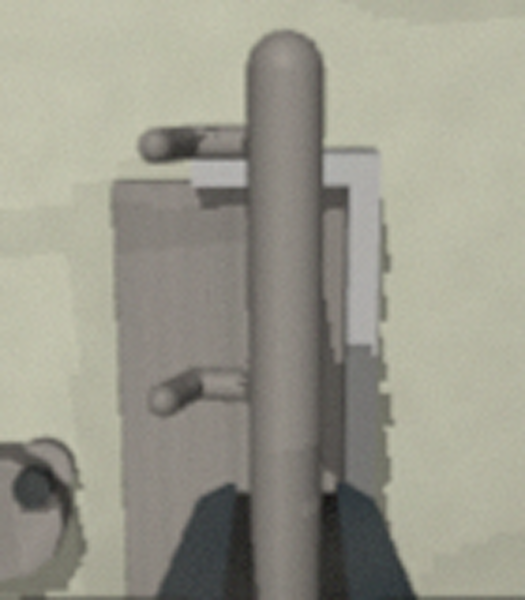

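The plate now meets the end wall at row 185 and the rear wall at col 346. Its tip has risen about 0.5 mm from the push, so I'll ease off and release.

send_rows(increments=[[-1, -0.5, 0.7, 0, 0, 0, -1], [-2, -1, 0.7, 0, 0, 0, -1], [-2, -1, 0.7, 0, 0, 0, -1]])

```text
t: 9.07
tool_pos: [644.7, 8.3, 284.5]
eef_rot: [0.002, 0.74, 0.673, 0.0]
force: [-3.0, -10.0, 9.3]
grip_width: 9.0
grip_force: 40.0
```

send_rows(increments=[[0, 0, 0, 0, 0, 0, -0.5], [0, 0, 0, 0, 0, 0, -0.5], [0, 0, 0, 0, 0, 0, -0.5]])

```text
t: 9.45
tool_pos: [644.0, 9.7, 283.3]
eef_rot: [-0.0, 0.74, 0.673, 0.0]
force: [0.0, 0.2, -0.6]
grip_width: 22.8
grip_force: 0.0
```

```bash
python3 -c "
from h import *
print(env.state()['force'],env.state()['grip_width'])
goto(620,-20,330,1.477)
p,d=cap('wrist','w6')
a=cv2.resize(p[80:240,180:320,::-1],(525,600),interpolation=2)
cv2.imwrite('pics/w6b.png',a)"
```

```text
[ 0.01015607  0.19763611 -0.60249695] 22.756254975798054
goto [-31.8 -21.1 -46.7] [ 0.0001 -0.0001 -0.0001] F [ 0.   0.2 -0.6] t 9.45
```

View pics/w6b.png

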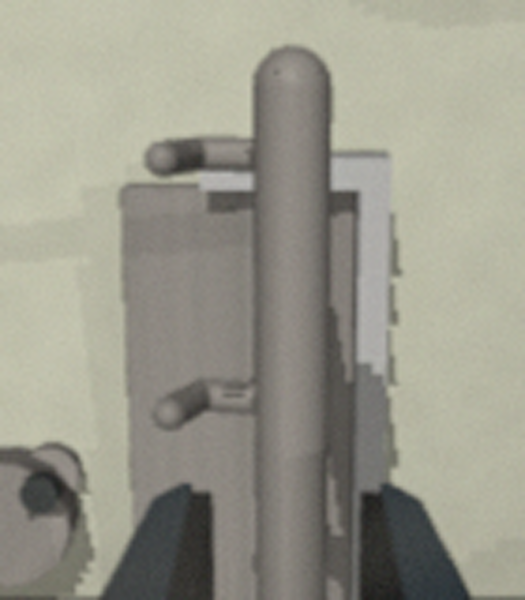

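The plate's edge (row 184) sits against the end wall and its right edge (col 356) against the rear wall. I'll lift clear and go to the knob's wing, on its +y side.

send_rows(increments=[[0, 0, -20, 0, 0, 0, -0.5], [0, 0, -60, 0, 0, 0, -0.5], [0, 0, -60, 0, 0, 0, -0.5], [0, 0, -60, 0, 0, 0, -1], [0, 0, -60, 0, 0, 0, -1]])

```text
t: 10.12
tool_pos: [643.6, 9.7, 342.3]
eef_rot: [-0.001, 0.74, 0.673, -0.001]
force: [-1.3, 0.7, 0.8]
grip_width: 5.7
grip_force: 0.0
```

```bash
python3 - <<'E'
from h import *
goto(537,96,330,1.0)
p,d=cap('wrist','w7')
P=np.load('pics/w7.npz')['P']; S=P.reshape(-1,3)
s=np.array([np.cos(-.0947),np.sin(-.0947)]);t=np.array([-s[1],s[0]]);D=S[:,:2]-[672.7,4.7]
a,b=D@s,D@t;z=S[:,2]
def pc(m,v): print(m.sum(),np.round(np.percentile(v[m],[1,3,50,97,99]),1)) if m.sum()>20 else print(0)
w=(z>151)&(z<158)
print('rear s');[pc(w&(a>-25)&(a<0)&(b>k)&(b<k+15),a) for k in(-30,-10,10,35)]
print('end t');pc(w&(a>-46)&(a<-20)&(b>40)&(b<75),b)
f=(z>144)&(z<150.5)
print('plate front s');[pc(f&(a>-75)&(a<-12)&(b>k)&(b<k+8),a) for k in(-50,-30,-10,10,30,48)]
print('plate t');pc(f&(a>-60)&(a<-48)&(b>-70)&(b<75),b)
# wing: dark pts
v=p.max(2).ravel()<60; m=v&(z>100)&(z<130)&(a<-102)&(a>-200)
q=S[m][:,:2]-[593.1,12.3]; print('wing',m.sum(),np.linalg.norm(q,axis=1).max()); 
far=q[np.linalg.norm(q,axis=1)>60];print(np.arctan2(*far.mean(0)[::-1]))
E
```

```text
goto [  76.  -114.2   12.5] [-1.700e-03  4.000e-04  4.768e-01] F [-1.3  0.7  0.8] t 10.125
rear s
49 [-15.  -15.  -12.   -9.6  -9.2]
106 [-15.2 -15.2 -12.3  -9.4  -9.3]
97 [-15.2 -14.6 -12.5  -9.8  -9.7]
111 [-15.  -14.9 -12.1  -9.4  -9.3]
end t
66 [60.7 60.7 62.5 64.3 65.3]
plate front s
24 [-60.6 -60.6 -59.3 -57.  -56.6]
121 [-61.  -60.9 -53.  -20.1 -19.5]
271 [-73.9 -72.2 -45.7 -16.7 -15.8]
272 [-60.7 -59.9 -44.5 -16.  -15.2]
297 [-61.  -60.1 -45.1 -16.3 -15.3]
314 [-60.5 -59.6 -44.9 -16.5 -15.6]
plate t
1202 [-42.8 -36.7  13.6  58.4  60.1]
wing 910 96.78025380509236
2.5485363275971316
```

The plate reads home to within measurement (rear edge s=-15.5 against the wall's -15.1; end t=60.1 against 60.7). Wing angle is 2.55, i.e. 0.50 rad open, as described.

send_rows(increments=[[25, -38, 4, 0, 0, 0.16, -1], [50, -76, 8, 0, 0, 0.32, -1], [76, -114, 12, 0, 0, 0.477, -1], [76, -114, 12, 0, 0, 0.477, -1], [76, -114, 60, 0, 0, 0.477, -1], [76, -114, 110, 0, 0, 0.477, -1], [76, -114, 150, 0, 0, 0.477, -1], [76, -114, 155, 0, 0, 0.477, -1], [76, -114, 155, 0, 0, 0.477, -1]])

```text
t: 11.3
tool_pos: [538.3, 95.8, 189.1]
eef_rot: [0.0, 0.878, 0.479, 0.0]
force: [-0.3, -0.1, 0.3]
grip_width: 0.4
grip_force: 0.0
```

```bash
python3 - <<'E'
from h import *
goto(537,96,187,1.0)
p,_=cap('side','s8')
cv2.imwrite('pics/s8b.png',cv2.resize(p[130:280,190:370,::-1],None,fx=4,fy=4,interpolation=2))
E
```

```text
goto [-0.5 -1.2  2.1] [ 0.0005 -0.0003  0.0001] F [-0.3 -0.1  0.3] t 11.3
```

View pics/s8b.png

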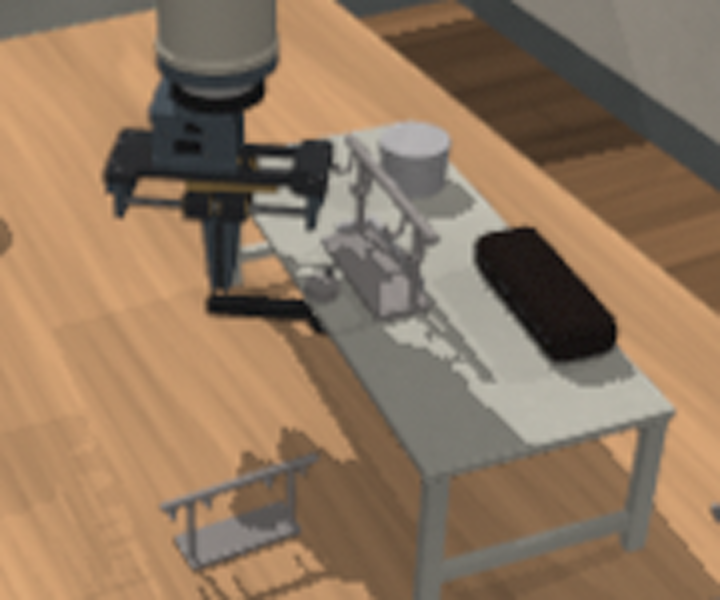

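The side view shows closed fingers (225,270) on the +y side of the wing, wing end at (212,303). Approach the wing.

send_rows(increments=[[-7, 0, 2, 0, 0, 0, -1], [-13, 0, 2, 0, 0, 0, -1], [-13, 0, 2, 0, 0, 0, -1]])

```text
t: 11.72
tool_pos: [530.3, 84.6, 186.9]
eef_rot: [0.0, 0.878, 0.479, 0.0]
force: [0.8, 0.2, 0.6]
grip_width: 0.4
grip_force: 0.0
```

send_rows(increments=[[-2, 0, 0, 0, 0, 0, -1], [-4, 0, 0, 0, 0, 0, -1], [-4, 0, 0, 0, 0, 0, -1]])

```text
t: 12.1
tool_pos: [528.3, 81.6, 186.4]
eef_rot: [-0.0, 0.878, 0.479, -0.0]
force: [1.1, -0.3, 0.3]
grip_width: 0.4
grip_force: 0.0
```

send_rows(increments=[[-2, 0, 0, 0, 0, 0, -1], [-4, 0, 0, 0, 0, 0, -1], [-4, 0, 0, 0, 0, 0, -1]])

```text
t: 12.48
tool_pos: [526.4, 78.7, 186.4]
eef_rot: [-0.0, 0.878, 0.479, 0.0]
force: [1.4, 5.3, -1.3]
grip_width: 0.5
grip_force: 2.6
```

Contact (about 5 N). Sweep the arc, 0.2 rad then in smaller steps.

send_rows(increments=[[-4.6, -0.9, 0, 0, 0, -0.05, -1], [-9.3, -1.5, 0, 0, 0, -0.1, -1], [-14, -2, 0, 0, 0, -0.15, -1], [-18.7, -2.1, 0, 0, 0, -0.2, -1]])

```text
t: 12.98
tool_pos: [514.5, 64.1, 186.5]
eef_rot: [-0.0, 0.825, 0.565, 0.001]
force: [2.2, 6.7, -1.6]
grip_width: 0.4
grip_force: 3.6
```

send_rows(increments=[[-2.3, -0.5, 0, 0, 0, -0.025, -1], [-4.6, -0.9, 0, 0, 0, -0.05, -1], [-7, -1.2, 0, 0, 0, -0.075, -1], [-9.3, -1.5, 0, 0, 0, -0.1, -1]])

```text
t: 13.48
tool_pos: [509.7, 56.0, 186.4]
eef_rot: [-0.0, 0.796, 0.605, 0.0]
force: [1.6, 7.4, -0.7]
grip_width: 0.6
grip_force: 3.6
```

```bash
cat >> h.py <<'E'
def tan():
    s=env.state();p=s['tool_pos'][:2]-[593.1,12.3];q=s['eef_rot'];A=R.from_quat([q[1],q[2],q[3],q[0]]).as_matrix()
    x=A[:2,0]; y=A[:2,1]; print('t',s['t'],'Fpush',round(float(s['force'][:2]@x),1),'Fy',round(float(s['force'][:2]@y),1),'d',round(float(p@x),1),'r',round(float(-p@y),1),'past',round(float(np.arctan2(x[1],x[0])+np.pi/2-3.047),3))
E
python3 -c "
from h import *
tan()"
```

```text
t 13.475 Fpush 7.5 Fy -0.4 d 19.9 r 92.0 past -0.176
```

send_rows(increments=[[-2.3, -0.5, 0, 0, 0, -0.025, -1], [-4.6, -0.9, 0, 0, 0, -0.05, -1], [-4.6, -0.9, 0, 0, 0, -0.05, -1]])

```text
t: 13.85
tool_pos: [507.6, 51.7, 186.4]
eef_rot: [-0.0, 0.781, 0.625, 0.0]
force: [1.3, 3.9, -0.8]
grip_width: 0.3
grip_force: 2.5
```

send_rows(increments=[[-2.3, -0.5, 0, 0, 0, -0.025, -1], [-4.6, -0.9, 0, 0, 0, -0.05, -1]])

```text
t: 14.1
tool_pos: [505.7, 47.6, 186.4]
eef_rot: [-0.0, 0.765, 0.644, 0.0]
force: [0.6, 6.9, -0.5]
grip_width: 0.1
grip_force: 3.6
```

send_rows(increments=[[-2.3, -0.5, 0, 0, 0, -0.025, -1], [-4.6, -0.9, 0, 0, 0, -0.05, -1]])

```text
t: 14.35
tool_pos: [504.0, 43.2, 186.5]
eef_rot: [-0.0, 0.748, 0.663, 0.0]
force: [1.3, 6.8, -0.1]
grip_width: 0.2
grip_force: 3.5
```

send_rows(increments=[[-2.3, -0.5, 0, 0, 0, -0.025, -1], [-4.6, -0.9, 0, 0, 0, -0.05, -1]])

```text
t: 14.6
tool_pos: [502.6, 38.7, 186.4]
eef_rot: [-0.0, 0.732, 0.682, 0.0]
force: [1.1, 6.3, -0.9]
grip_width: 0.1
grip_force: 3.5
```

```bash
python3 -c "
from h import *
tan()"
```

```text
t 14.6 Fpush 6.4 Fy 0.7 d 20.0 r 92.2 past 0.024
```

send_rows(increments=[[-2, -0.4, 0, 0, 0, -0.02, -1], [-2, -0.4, 0, 0, 0, -0.02, -1]])

```text
t: 14.85
tool_pos: [502.0, 36.6, 186.5]
eef_rot: [-0.0, 0.725, 0.689, 0.0]
force: [0.4, 5.2, -0.6]
grip_width: 0.5
grip_force: 2.5
```

send_rows(increments=[[-2, -0.4, 0, 0, 0, -0.02, -1], [-2, -0.4, 0, 0, 0, -0.02, -1]])

```text
t: 15.1
tool_pos: [501.5, 34.7, 186.4]
eef_rot: [-0.0, 0.718, 0.696, 0.0]
force: [2.0, 5.5, -1.2]
grip_width: 0.3
grip_force: 2.7
```

send_rows(increments=[[-2.3, -0.4, 0, 0, 0, -0.025, -1], [-2.3, -0.4, 0, 0, 0, -0.025, -1]])

```text
t: 15.35
tool_pos: [501.0, 32.4, 186.4]
eef_rot: [-0.0, 0.709, 0.705, 0.0]
force: [0.5, 4.3, -0.1]
grip_width: 0.5
grip_force: 2.7
```

send_rows(increments=[[-2.3, -0.4, 0, 0, 0, -0.025, -1], [-2.3, -0.4, 0, 0, 0, -0.025, -1]])

```text
t: 15.6
tool_pos: [500.5, 30.1, 186.4]
eef_rot: [-0.0, 0.7, 0.714, 0.0]
force: [0.1, 5.1, 0.4]
grip_width: 0.3
grip_force: 2.7
```

send_rows(increments=[[-2.3, -0.4, 0, 0, 0, -0.025, -1], [-2.3, -0.4, 0, 0, 0, -0.025, -1]])

```text
t: 15.85
tool_pos: [500.1, 27.8, 186.4]
eef_rot: [-0.0, 0.691, 0.723, 0.0]
force: [0.5, 6.3, -0.2]
grip_width: 0.6
grip_force: 2.7
```

send_rows(increments=[[-2.3, -0.4, 0, 0, 0, -0.025, -1], [-2.3, -0.4, 0, 0, 0, -0.025, -1]])

```text
t: 16.1
tool_pos: [499.7, 25.5, 186.4]
eef_rot: [-0.0, 0.682, 0.731, 0.0]
force: [0.6, 5.3, 1.2]
grip_width: 0.4
grip_force: 2.7
```

```bash
python3 -c "
from h import *
tan()"
```

```text
t 16.1 Fpush 5.2 Fy 0.9 d 19.6 r 92.2 past 0.164
```

send_rows(increments=[[-2.3, -0.5, 0, 0, 0, -0.025, -1]])

```text
t: 16.23
tool_pos: [499.4, 23.3, 186.4]
eef_rot: [-0.0, 0.673, 0.74, 0.0]
force: [-0.2, 7.2, 1.3]
grip_width: 0.8
grip_force: 3.5
```

send_rows(increments=[[-2.3, -0.5, 0, 0, 0, -0.025, -1]])

```text
t: 16.35
tool_pos: [499.1, 20.9, 186.4]
eef_rot: [-0.0, 0.664, 0.748, 0.0]
force: [0.1, 7.6, -0.1]
grip_width: 0.3
grip_force: 3.5
```

send_rows(increments=[[-2.3, -0.5, 0, 0, 0, -0.025, -1]])

```text
t: 16.48
tool_pos: [498.9, 18.5, 186.4]
eef_rot: [-0.0, 0.654, 0.756, 0.0]
force: [-0.1, 6.8, 1.4]
grip_width: 0.6
grip_force: 3.5
```

send_rows(increments=[[-2.3, -0.5, 0, 0, 0, -0.025, -1]])

```text
t: 16.6
tool_pos: [498.7, 16.2, 186.4]
eef_rot: [-0.0, 0.645, 0.765, 0.0]
force: [0.1, 7.0, 0.3]
grip_width: 0.6
grip_force: 3.5
```

send_rows(increments=[[-2.3, -0.5, 0, 0, 0, -0.025, -1]])

```text
t: 16.73
tool_pos: [498.6, 13.9, 186.4]
eef_rot: [-0.0, 0.635, 0.772, 0.0]
force: [-0.9, 7.5, 0.4]
grip_width: 0.2
grip_force: 3.5
```

send_rows(increments=[[-2.3, -0.5, 0, 0, 0, -0.025, -1]])

```text
t: 16.85
tool_pos: [498.6, 11.5, 186.4]
eef_rot: [-0.0, 0.625, 0.78, 0.0]
force: [-0.0, 7.1, 0.8]
grip_width: 0.6
grip_force: 3.5
```

send_rows(increments=[[-2.3, -0.5, 0, 0, 0, -0.025, -1]])

```text
t: 16.98
tool_pos: [498.6, 9.2, 186.4]
eef_rot: [-0.0, 0.615, 0.788, 0.0]
force: [-0.3, 7.8, -0.1]
grip_width: 0.5
grip_force: 3.5
```

send_rows(increments=[[-2.3, -0.5, 0, 0, 0, -0.025, -1]])

```text
t: 17.1
tool_pos: [498.7, 6.8, 186.4]
eef_rot: [-0.0, 0.606, 0.796, 0.0]
force: [0.8, 6.7, 0.6]
grip_width: 0.7
grip_force: 3.5
```

send_rows(increments=[[-2.3, -0.5, 0, 0, 0, -0.025, -1]])

```text
t: 17.23
tool_pos: [498.8, 4.5, 186.4]
eef_rot: [-0.0, 0.596, 0.803, 0.0]
force: [0.6, 7.1, 0.0]
grip_width: 0.2
grip_force: 3.5
```

```bash
python3 -c "
from h import *
tan()"
```

```text
t 17.225 Fpush 6.7 Fy 2.7 d 19.9 r 92.5 past 0.389
```

send_rows(increments=[[-2.3, -0.4, 0, 0, 0, -0.025, -1]])

```text
t: 17.35
tool_pos: [499.0, 2.2, 186.4]
eef_rot: [-0.0, 0.585, 0.811, 0.0]
force: [-0.0, 7.0, 1.7]
grip_width: 0.2
grip_force: 3.5
```

send_rows(increments=[[-2.3, -0.4, 0, 0, 0, -0.025, -1]])

```text
t: 17.48
tool_pos: [499.3, -0.2, 186.4]
eef_rot: [-0.0, 0.575, 0.818, 0.0]
force: [-1.2, 7.0, 1.9]
grip_width: 0.7
grip_force: 3.5
```

send_rows(increments=[[-2.3, -0.4, 0, 0, 0, -0.025, -1]])

```text
t: 17.6
tool_pos: [499.6, -2.5, 186.4]
eef_rot: [-0.001, 0.565, 0.825, 0.0]
force: [-1.6, 6.4, 1.7]
grip_width: 0.4
grip_force: 3.5
```

send_rows(increments=[[-2.3, -0.4, 0, 0, 0, -0.025, -1]])

```text
t: 17.73
tool_pos: [500.0, -4.8, 186.4]
eef_rot: [-0.001, 0.555, 0.832, 0.0]
force: [-1.7, 7.1, 3.4]
grip_width: 0.2
grip_force: 3.5
```

send_rows(increments=[[-2.3, -0.4, 0, 0, 0, -0.025, -1]])

```text
t: 17.85
tool_pos: [500.4, -7.0, 186.3]
eef_rot: [-0.001, 0.544, 0.839, 0.0]
force: [-2.7, 7.9, 2.5]
grip_width: 0.5
grip_force: 3.5
```

send_rows(increments=[[-2.3, -0.4, 0, 0, 0, -0.025, -1]])

```text
t: 17.98
tool_pos: [500.9, -9.3, 186.3]
eef_rot: [-0.001, 0.534, 0.846, 0.0]
force: [-3.2, 6.3, 4.4]
grip_width: -0.1
grip_force: 3.6
```

```bash
python3 -c "
from h import *
tan()"
```

```text
t 17.975 Fpush 7.0 Fy -0.2 d 20.2 r 92.6 past 0.539
```

send_rows(increments=[[-2.3, -0.5, -0.3, 0, 0, -0.025, -1]])

```text
t: 18.1
tool_pos: [501.4, -11.6, 186.5]
eef_rot: [-0.001, 0.523, 0.852, 0.0]
force: [-2.3, 6.4, -2.3]
grip_width: 0.6
grip_force: 3.5
```

send_rows(increments=[[-2.3, -0.5, -0.3, 0, 0, -0.025, -1]])

```text
t: 18.23
tool_pos: [501.9, -13.8, 186.6]
eef_rot: [-0.001, 0.512, 0.859, 0.0]
force: [-1.1, 6.5, -3.9]
grip_width: 0.4
grip_force: 3.5
```

```bash
python3 -c "
from h import *
tan()"
```

```text
t 18.225 Fpush 6.2 Fy 2.1 d 20.3 r 92.7 past 0.589
```

Just friction, so it's fine. Continuing.

send_rows(increments=[[-2.3, -0.4, 0, 0, 0, -0.025, -1]])

```text
t: 18.35
tool_pos: [502.5, -16.0, 186.6]
eef_rot: [-0.001, 0.502, 0.865, -0.0]
force: [-2.6, 6.6, -1.8]
grip_width: 0.6
grip_force: 3.6
```

send_rows(increments=[[-2.3, -0.4, 0, 0, 0, -0.025, -1]])

```text
t: 18.48
tool_pos: [503.1, -18.1, 186.6]
eef_rot: [-0.001, 0.491, 0.871, -0.0]
force: [-3.2, 8.3, -0.6]
grip_width: 0.2
grip_force: 4.5
```

send_rows(increments=[[-2.3, -0.4, 0, 0, 0, -0.025, -1]])

```text
t: 18.6
tool_pos: [503.7, -20.1, 186.5]
eef_rot: [-0.002, 0.48, 0.877, -0.0]
force: [-5.1, 10.3, 0.3]
grip_width: 0.5
grip_force: 5.4
```

```bash
python3 -c "
from h import *
tan()"
```

```text
t 18.6 Fpush 11.4 Fy 1.3 d 20.9 r 92.8 past 0.664
```

Biting (11.4 against about 7 N free). Aim for about 17.5 N.

send_rows(increments=[[-2.3, -0.4, 0, 0, 0, -0.025, -1]])

```text
t: 18.73
tool_pos: [504.4, -22.2, 186.5]
eef_rot: [-0.002, 0.469, 0.883, 0.0]
force: [-6.2, 11.1, 0.5]
grip_width: 0.2
grip_force: 6.2
```

send_rows(increments=[[-2.3, -0.4, 0, 0, 0, -0.025, -1]])

```text
t: 18.85
tool_pos: [505.0, -24.1, 186.5]
eef_rot: [-0.002, 0.458, 0.889, 0.0]
force: [-8.9, 14.1, 2.9]
grip_width: 0.4
grip_force: 8.0
```

```bash
python3 -c "
from h import *
tan()"
```

```text
t 18.85 Fpush 16.6 Fy 1.0 d 21.5 r 92.8 past 0.714
```

send_rows(increments=[[-1.2, -0.2, 0, 0, 0, -0.012, -1]])

```text
t: 18.98
tool_pos: [505.5, -25.3, 186.5]
eef_rot: [-0.002, 0.453, 0.892, -0.0]
force: [-7.8, 12.0, 2.6]
grip_width: 0.3
grip_force: 6.8
```

```bash
python3 -c "
from h import *
tan()"
```

```text
t 18.975 Fpush 14.3 Fy 0.8 d 21.4 r 92.8 past 0.726
```

send_rows(increments=[[-1.3, -0.2, 0, 0, 0, -0.013, -1]])

```text
t: 19.1
tool_pos: [506.0, -26.3, 186.4]
eef_rot: [-0.003, 0.447, 0.895, -0.0]
force: [-9.5, 12.5, 3.4]
grip_width: 0.8
grip_force: 7.9
```

```bash
python3 -c "
from h import *
tan()"
```

```text
t 19.1 Fpush 15.7 Fy -0.0 d 21.5 r 92.8 past 0.739
```

send_rows(increments=[[-1.3, -0.2, 0, 0, 0, -0.013, -1]])

```text
t: 19.23
tool_pos: [506.3, -27.3, 186.4]
eef_rot: [-0.003, 0.441, 0.897, 0.0]
force: [-10.7, 14.4, 5.1]
grip_width: 0.7
grip_force: 9.0
```

```bash
python3 -c "
from h import *
tan()"
```

```text
t 19.225 Fpush 18.0 Fy 0.3 d 21.7 r 92.9 past 0.752
```

The bite is +10 to 11 N over free. Back away from the wing, lift, and check.

send_rows(increments=[[5, 0, 0, 0, 0, 0, -1], [20, 0, 0, 0, 0, 0, -1], [30, -10, 0, 0, 0, 0, -1], [30, -10, -30, 0, 0, 0, -1], [30, -10, -80, 0, 0, 0, -1], [30, -10, -130, 0, 0, 0, -1], [30, -10, -180, 0, 0, 0, -1], [30, -10, -180, 0, 0, 0, -1]])

```text
t: 20.23
tool_pos: [482.8, -11.0, 370.4]
eef_rot: [0.003, 0.441, 0.897, 0.001]
force: [0.2, 0.2, -1.1]
grip_width: 0.4
grip_force: 0.0
```

```bash
python3 -c "
from h import *
goto(620,-10,400,1.477)"
```

```text
goto [-83.1 109.4 -28.8] [0.0059 0.0028 0.751 ] F [ 0.2  0.2 -1.1] t 20.225
```

send_rows(increments=[[-40, 55, -29, 0, 0, 0.37, -1], [-83, 109, -29, 0, 0, 0.75, -1], [-83, 109, -29, 0, 0, 0.75, -1], [-83, 109, -29, 0, 0, 0.75, -1], [-83, 109, -29, 0, 0, 0.75, -1], [-83, 109, -29, 0, 0, 0.75, -1]])

```text
t: 20.98
tool_pos: [618.8, -10.1, 395.6]
eef_rot: [-0.0, 0.738, 0.675, -0.0]
force: [-1.3, 0.5, 0.2]
grip_width: 0.5
grip_force: 0.0
```

```bash
python3 - <<'E'
from h import *
goto(620,-10,400,1.477)
p,d=cap('wrist','w9')
P=np.load('pics/w9.npz')['P']; S=P.reshape(-1,3)
s=np.array([np.cos(-.0947),np.sin(-.0947)]);t=np.array([-s[1],s[0]]);D=S[:,:2]-[672.7,4.7]
a,b=D@s,D@t;z=S[:,2]
def pc(m,v): print(m.sum(),np.round(np.percentile(v[m],[1,3,50,97,99]),1)) if m.sum()>20 else print(0)
w=(z>151)&(z<158)
print('rear s');[pc(w&(a>-25)&(a<0)&(b>k)&(b<k+15),a) for k in(-30,-10,10,35)]
print('end t');pc(w&(a>-46)&(a<-20)&(b>40)&(b<75),b)
f=(z>144)&(z<150.5)
print('plate s');[pc(f&(a>-75)&(a<-12)&(b>k)&(b<k+8),a) for k in(-50,-30,-10,10,30,48)]
print('plate t');pc(f&(a>-60)&(a<-48)&(b>-70)&(b<75),b)
print('bar z');[pc((z>222)&(z<240)&(a>-40)&(a<-15)&(b>k)&(b<k+15),z) for k in(-10,20,50,70)]
E
```

```text
goto [ 0.2  1.2 -4.4] [-0.0008 -0.      0.0055] F [-1.3  0.5  0.2] t 20.975
rear s
72 [-15.2 -15.1 -12.1  -9.6  -9.5]
82 [-15.1 -15.1 -12.1  -9.3  -9.2]
79 [-14.8 -14.7 -12.2  -9.2  -9.2]
86 [-15.2 -14.8 -12.2  -9.2  -9. ]
end t
103 [60.8 60.8 62.8 65.8 65.8]
plate s
168 [-60.9 -60.8 -47.1 -28.7 -27.7]
209 [-60.9 -60.6 -44.  -28.4 -28.1]
216 [-61.8 -60.8 -44.7 -28.6 -28.5]
240 [-60.7 -60.5 -44.3 -28.2 -27.9]
204 [-60.7 -60.6 -45.6 -29.5 -28.5]
234 [-60.7 -60.6 -45.8 -30.9 -28.8]
plate t
1176 [-57.8 -55.    3.6  57.4  59. ]
bar z
196 [225.  225.3 228.6 230.1 230.5]
217 [225.2 225.4 228.6 230.2 230.8]
241 [224.9 226.  228.6 230.3 230.6]
234 [224.5 225.2 228.5 230.5 230.7]
```

```bash
python3 - <<'E'
from h import *
zf=np.load('pics/w9.npz');S=zf['P'].reshape(-1,3);g=zf['p'].reshape(-1,3)
s=np.array([np.cos(-.0947),np.sin(-.0947)]);t=np.array([-s[1],s[0]]);D=S[:,:2]-[672.7,4.7]
a,b=D@s,D@t
for a0,a1 in((-58,-48),(-43,-38)):
  for k in np.arange(56,67,.75):
    m=(a>a0)&(a<a1)&(b>=k)&(b<k+.75)&(S[:,2]<165)
    if m.sum(): print(a0,k,m.sum(),S[m,2].mean().round(1),g[m].mean(0).round())
E
```

```text
-58 56.0 9 148.8 [143. 137. 131.]
-58 57.5 10 148.6 [143. 137. 131.]
-58 58.25 10 148.4 [142. 136. 130.]
-58 59.0 10 148.2 [145. 141. 134.]
-58 60.5 9 140.8 [170. 170. 153.]
-58 61.25 9 140.4 [182. 182. 163.]
-58 62.0 2 140.6 [182. 180. 162.]
-58 62.75 7 140.6 [180. 180. 162.]
-58 63.5 9 140.5 [181. 181. 162.]
-58 64.25 9 140.6 [184. 185. 165.]
-58 65.75 8 140.6 [189. 190. 170.]
-58 66.5 9 140.4 [190. 190. 171.]
-43 56.0 5 148.3 [89. 87. 82.]
-43 57.5 5 148.1 [90. 89. 84.]
-43 58.25 5 147.6 [89. 87. 81.]
-43 59.75 5 148.4 [90. 88. 85.]
-43 60.5 5 155.0 [157. 156. 152.]
-43 61.25 5 154.7 [177. 176. 173.]
-43 62.75 5 154.2 [180. 177. 175.]
-43 63.5 4 154.5 [178. 177. 174.]
-43 64.25 5 154.4 [178. 178. 175.]
-43 65.0 4 153.5 [179. 177. 174.]
-43 66.5 5 140.6 [185. 186. 171.]
```

No gap at the end wall: the plate runs straight into the wall at t≈60.3. The robot is clear of everything, so I'm handing in.

```bash
python3 -c "
from cell import env
print(env.job_done())"
```

```text
the job is handed in; nothing more can be done
None
```

The middle-sized rail sits home in the fence corner with no gap measured at either wall, the knob is tightened to about 10–11 N over its free turning force, and the job is handed in after about 21 s of robot time with the arm clear of everything.

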